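# Put a spare optics post away through the drop box's sprung dust flap

## Robot

A 6-joint arm with a two-finger parallel gripper is mounted at the origin on the work surface. World frame = base frame: x ahead of the robot, y to its left, z up, the work surface at z = 0. Lengths are in m, angles in degrees, forces in N, time in s.
With the tool pointing down it reaches from about 0.3 to 0.75 m from the base axis. Payload 8.5 kg.
Tool frame: the origin (TCP) lies on the centre line of the jaws, within the pads' length; the fingertips stand 17 mm ahead of it and the grasp point (between the pads) lies 2 mm behind it (env.tip_extent is the distance from the TCP to the fingertips, in m); z points along the fingers, y is the direction in which the jaws open and shut (so a half turn about z gives the same grasp; the last joint's range is limited). The gripper opens to 85 mm and grips with 20 to 120 N. Pads are 22 mm wide; open, the fingers measure 114 mm over their backs; the gripper's body (76 mm by 85 mm) begins 54 mm behind the grasp point. The pads swing forward as they close: fully open they stand 13 mm farther back than shut.
Start: joints at [63.409, 21.807, 74.336, -0, 83.858, -12.336], TCP at [0.135, 0.533, 0.213] pointing down, gripper open.
Joint ranges: [-178.18, 178.18], [-50.72, 133.34], [12.68, 142.11], [-81.47, 261.47], [9.98, 163.14], [-165.26, 165.26]. Speed limits (degrees/s): [136.94, 136.94, 180, 180, 180, 180].

## Interface

Orientations are given as a 3x3 rotation matrix whose columns are the frame's x, y, z axes.
In Python, from rig import telemetry, get_image, camera_params, close_job, env gives the robot as it stands.
- The arm moves only by the tool apply_moves, never from a script. Its argument "motion" is a list of rows, each an object of numbers: "tx", "ty", "tz": the shift along the tool's x, y, z in cm; "turn": the turn about the tool's z in degrees; "jaw": the gripper's target within -1 to 1 (fully open at 1, half-way at 0, shut at -1). In form: [{"tx": .., "ty": .., "tz": .., "turn": .., "jaw": ..}, ...]. A call has 1 to 5 rows; each row is the pose to reach, as a shift and turn from the pose measured when the call began, along the tool's axes at that moment; what a row does not reach only later rows make up. A row lasts 1/12 s, in which the tool goes at most 41.7 mm and 7.16 degrees, less where a joint would pass 70% of its speed; a pose out of reach is approached as far as the arm can. A call with a gripper value outside its range is refused whole. The fingers move at their own pace and stop on an object; "squeeze" is the grip in N (left out, the last holds). Time passes only in rows, so rows that repeat a pose let the fingers close. It gives the time, the measured TCP pose, the force and the opening at its end, in the units of the state.
- telemetry.observe(): the state, without advancing time (a new reading comes with each control period).
- get_image(name): name is "side" or "top" or "wrist"; returns (picture, depth): 420x560x3 uint8, red, green, blue; 420x560 float32, m along the optical axis (not along the pixel's ray), 0 where there is no reading.
- camera_params(name): a dict with "fx", "fy", "cx", "cy" (pixels), "rvec" (rotation vector, rad) and "tvec" (3), from world to camera coordinates, as OpenCV has them. Camera axes: x right, y down, z forward; pixel columns grow to the right and rows downward; lengths in m; the calibration is good to about 2 mm. A picture is of the moment at which its call begins: read the wrist's pose just before it. camera_params takes no time and is no camera call; for the wrist camera it gives the pose at the moment of the call.
- close_job(): hands the job in, once; it reports no verdict.
The state is a dict: "time_s": time; "q": joint angles; "qvel": joint speeds; "joint_efforts": joint torques, N m; "position": TCP position; "tool_rot": TCP orientation; "ft_force": force on the tool from outside, world axes, zero at the start; "wrist_torque": the same for the moment, N m; "grip_width": finger opening in m.
Only numpy, scipy, OpenCV 4.12 (cv2) and the standard library are available. Lean on these libraries where they do the work, as an engineer would, in place of code of your own. Each camera call takes 0.05 s, during which the arm holds its last target. There are 200 camera calls.

## Task

Put the tall plain steel post away in the clear-walled drop box: hold it upright in the gripper, push it foot first down through the spring flap in the box's lid, and let it go once the flap is well open, so that it ends inside the box with the flap swung shut behind it. Do not knock over or shift the lens mount.

Things in the scene. Friction and masses are not known exactly. Their poses are not given: they have to be found in the camera images.
- post: The post to put away: a plain smooth solid steel cylinder, 25 mm in diameter, 90 mm tall, about 0.3 kg, no flange, nothing on it, standing loose on the black breadboard. Origin at the centre of its underside, z up along its axis. (The shorter steel pedestal, 45 mm tall with a 34 mm wide foot, and a red-handled screwdriver stay out.)
- mouth (a point): Centre of the 56 x 56 mm square mouth in the middle of the drop box's lid, at the lid's top, 160 mm above the board. The box is fixed, 136 x 136 mm in plan, with clear walls, a bare aluminium lid 6 mm thick and a rubber mat 146 mm below the flap. x and y run along the mouth's edges, z up. The dark steel flap shuts the mouth level from below, 6 mm under the lid's top.
- flap (a joint): Angle (rad) of the flap: 0 shut, grows as it swings down, stop at 1.5. 53 mm long, hinged at the mouth's -x edge; about 1 N on its middle opens it and a light spring shuts it. A post centred in the mouth with its foot 40 mm or more below the lid's top holds it well open (over 0.8); let go there, it slides in by its own weight. Grip the post near its top: the fingers stay above the lid.
- lens: The lens mount, a bystander: an upright black ring, 53 mm across, holding a glass lens with its centre 85 mm above the board, on a 16 mm steel stem with a round foot 42 mm wide; 112 mm tall, standing loose. Origin at the centre of its underside. To be left where it stands.
Not all that is in view belongs to the job. Leave any orange or yellow look-alike of the post alone. What is shaped like the part that bears mouth but red is not meant.

How it is judged (in metres and radians):
On the way:
1. The post, held upright in the gripper (within about 17 degrees), is pushed foot first through the mouth and has swung the flap open by more than 0.8 rad (value of joint flap above 0.8 rad and contact force between the fingers and post above 1 N and angle between post's own z axis and vertical below 0.3 rad and horizontal distance between post and mouth below 0.03 m and z of post in the frame of mouth below -0.02 m), for 0.1 s.
At the end, for the whole second after the job is handed in: The post lies or stands at rest inside the drop box (its underside's centre within the box's walls and more than 60 mm below the lid's top), and the flap has swung shut above it (less than 0.1 rad open) (x of post in the frame of mouth between -0.066 and 0.066 m and y of post in the frame of mouth between -0.066 and 0.066 m and z of post in the frame of mouth below -0.06 m and linear speed of post below 0.02 m/s and value of joint flap below 0.1 rad); the robot touches nothing.
It fails at once if The lens mount is shifted by more than 30 mm or tipped by more than about 20 degrees (distance of lens from where it was at the start of the episode above 0.03 m or angle between lens's own z axis and vertical above 0.35 rad).
It also fails if it takes over 38 s, if anything falls off the work surface, if the arm or the gripper's body presses on something with over 40 N, if the wrist force passes 120 N, or if a joint passes its speed limit or range.

## Working session

There is one attempt and no reset: what is moved stays moved. The work goes in short steps, Python scripts to look and compute and a tool call to move; the robot and the scene stay as the last step left them, time stands still between calls to the robot, and variables do not carry over. Pictures are saved under pics/ and viewed, about 8 in all and at most 12, crops included, and the job is handed in when it is done.

Besides the shell and the picture viewer there is one more tool, called as name(argument=value, ...), one argument or row to a line, values as JSON. apply_moves: Moves the arm, as the interface text tells. Its arguments: {"type":"object","properties":{"motion":{"type":"array"},"squeeze":{"type":"number"}},"required":["motion"]}

```bash
mkdir -p pics; ls; cat > h.py <<'E'
import numpy as np, cv2
from rig import telemetry, get_image, camera_params, close_job, env
def cam(n):
    p=camera_params(n); R=cv2.Rodrigues(np.array(p["rvec"],float))[0]; return p,R,np.array(p["tvec"],float).ravel()
def cloud(n,d,c=None):
    p,R,t=c or cam(n); v,u=np.indices(d.shape)
    P=np.stack([(u-p["cx"])/p["fx"]*d,(v-p["cy"])/p["fy"]*d,d],-1)
    return (P-t)@R   # R^T (P-t)
def ray(n,u,v,z,c=None):
    p,R,t=c or cam(n); o=-R.T@t; r=R.T@np.array([(u-p["cx"])/p["fx"],(v-p["cy"])/p["fy"],1]); return o+r*(z-o[2])/r[2]
E
python3 - <<'E'
from h import *
np.set_printoptions(precision=3,suppress=True)
for n in("top","side"):
    im,d=get_image(n); cv2.imwrite(f"pics/{n}0.png",im[...,::-1]); np.savez(f"{n}0.npz",im=im,d=d)
    p,R,t=cam(n); print(n,p["fx"],-R.T@t,R[2])
s=telemetry.observe();print(s["time_s"],s["position"],s["tool_rot"])
E
```

```text
pics
top 458.18243347736677 [0.431 0.004 1.084] [ 0.048 -0.026 -0.999]
side 434.00286310470375 [ 0.442 -0.657  0.74 ] [ 0.072  0.721 -0.689]
0.1 [0.135 0.533 0.212] [[-0.969  0.246 -0.001]
 [ 0.246  0.969 -0.001]
 [ 0.    -0.001 -1.   ]]
```

View pics/top0.png

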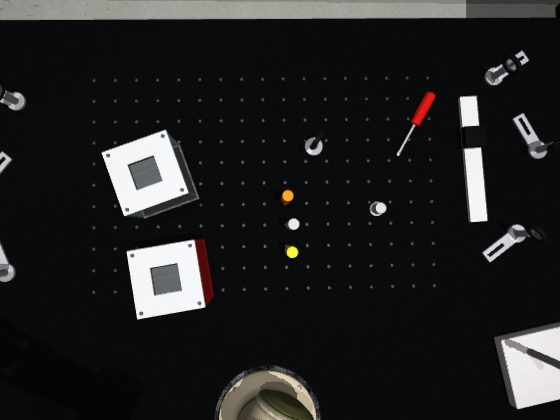

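View pics/side0.png

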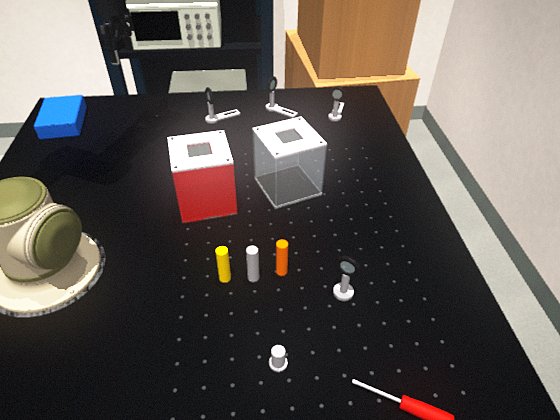

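Top view: three post-shaped items, orange (288,196), plain grey/steel (293,224) and yellow (292,252). The grey one fits the description, since the other two are the coloured look-alikes. The pedestal is at (378,208), the lens mount at (313,147). The clear box's lid mouth is at (145,172); the red box at (166,279) is the decoy. I'll measure and make one confirming crop.

```bash
python3 - <<'E'
from h import *
np.set_printoptions(precision=4,suppress=True)
T=np.load("top0.npz");S=np.load("side0.npz")
P=cloud("top",T["d"]); Q=cloud("side",S["d"])
print("board z",np.median(P[150:180,230:270,2]), "lens top", P[135:160,300:330,2].max())
def blob(im,box,f):
    x0,y0,x1,y1=box; m=np.zeros(im.shape[:2],bool); m[y0:y1,x0:x1]=f(im[y0:y1,x0:x1].astype(int)); return m
br=lambda a:a.min(-1)>120
m=blob(T["im"],(280,212,306,238),br)
pts=P[m]; zt=np.percentile(pts[:,2],90); print("post top z",zt)
m2=m&(P[...,2]>zt-.006); v,u=np.nonzero(m2); (c,r)=cv2.minEnclosingCircle(np.c_[u,v].astype(np.float32)); print(c,r,ray("top",*c,zt),P[m2].mean(0))
# side: cloud points of post
ms=blob(S["im"],(240,240,264,286),lambda a:a.min(-1)>60); q=Q[ms]; top=q[q[:,2]>q[:,2].max()-.006]; print("side top",q[:,2].max(),top.mean(0),len(top),"all",np.median(q,0))
for nm,b in(("or",(278,186,298,208)),("ye",(282,242,302,264))):
    mm=blob(T["im"],b,lambda a:a.max(-1)>150)&(P[b[1]:b[3],b[0]:b[2],2].max()-.006<P[...,2]); print(nm,P[mm].mean(0))
ml=blob(T["im"],(300,135,330,160),lambda a:a.max(-1)>-1)&(P[...,2]>.03); print("lens",P[ml].min(0),P[ml].max(0))
# lid and mouth
b=(95,120,205,222); lid=blob(T["im"],b,br)&(P[...,2]>.12); zl=np.median(P[lid][:,2]); print("lid z",zl)
cs,hh=cv2.findContours(lid.astype(np.uint8),cv2.RETR_CCOMP,cv2.CHAIN_APPROX_NONE)
for i,k in enumerate(cs):
    if cv2.contourArea(k)>300:
        rc=cv2.minAreaRect(k); bp=cv2.boxPoints(rc); W=np.array([ray("top",*x,zl) for x in bp]); print(hh[0][i][3],rc,W.mean(0),np.linalg.norm(np.diff(W[:3],axis=0),axis=1)); print(W[:,:2])
g=np.hstack([cv2.resize(T["im"][185:265,245:345],(400,320),interpolation=2),cv2.resize(T["im"][115:225,90:210],(349,320),interpolation=2)])
cv2.imwrite("pics/crop.png",g[...,::-1])
E
```

```text
board z -0.00029382573824094423 lens top 1.0837941726455607
post top z 0.09185062679734621
(293.2678527832031, 223.89285278320312) 5.3929924964904785 [ 0.4481 -0.062   0.0919] [ 0.4481 -0.062   0.0898]
side top 0.7397446463729608 [ 0.4417 -0.6567  0.7397] 1 all [ 0.4479 -0.0706  0.0557]
or [0.4308 0.0036 1.0838]
ye [nan nan nan]
lens [ 0.4308 -0.1294  0.0341] [0.6395 0.0036 1.0838]
lid z 0.15973159220041525
-1 ((144.8009033203125, 172.64251708984375), (67.40180969238281, 68.74715423583984), 70.34617614746094) [0.5552 0.2397 0.1597] [0.1376 0.1371]
[[0.5969 0.3271]
 [0.6425 0.1972]
 [0.5129 0.1525]
 [0.4684 0.2819]]
0 ((144.5271453857422, 172.27601623535156), (28.454055786132812, 29.059463500976562), 70.34617614746094) [0.5557 0.2403 0.1597] [0.0581 0.0578]
[[0.5734 0.2772]
 [0.5925 0.2224]
 [0.538  0.2035]
 [0.519  0.2582]]<stdin>:15: RuntimeWarning: Mean of empty slice.
  ret = um.true_divide(
```

View pics/crop.png

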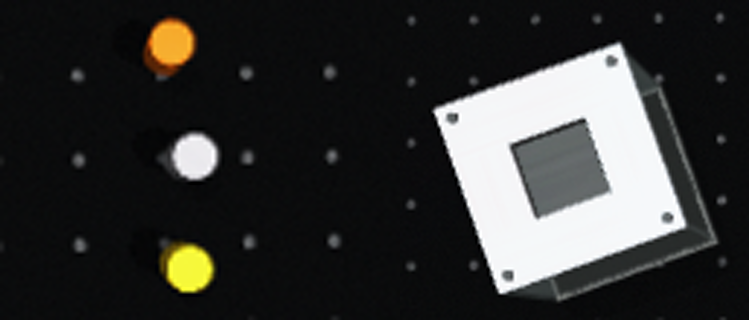

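The crop confirms it: grey post between orange and yellow; clear box mouth at (0.555,0.240), lid z 0.16. Post at (0.448,−0.062). Moving above the post with the jaws turned along world y, clear of the neighbours.

apply_moves(
  motion=[
    {"tx": -45, "ty": -50, "tz": 0, "turn": -14.2, "jaw": 0.4},
    {"tx": -45, "ty": -50, "tz": 0, "turn": -14.2, "jaw": 0.4},
    {"tx": -45, "ty": -50, "tz": 0, "turn": -14.2, "jaw": 0.4},
    {"tx": -45, "ty": -50, "tz": 0, "turn": -14.2, "jaw": 0.4},
    {"tx": -45, "ty": -50, "tz": 0, "turn": -14.2, "jaw": 0.4},
  ],
  squeeze=50,
)

```text
time_s: 0.52
position: [0.2303, 0.3512, 0.2127]
tool_rot: [[-1.0, 0.0, -0.001], [0.0, 1.0, -0.002], [0.001, -0.002, -1.0]]
ft_force: [1.0, 0.2, 0.3]
grip_width: 0.0599
```

apply_moves(
  motion=[
    {"tx": -21.8, "ty": -41.3, "tz": 0, "turn": 0, "jaw": 0.4},
    {"tx": -21.8, "ty": -41.3, "tz": 0, "turn": 0, "jaw": 0.4},
    {"tx": -21.8, "ty": -41.3, "tz": 0, "turn": 0, "jaw": 0.4},
    {"tx": -21.8, "ty": -41.3, "tz": 0, "turn": 0, "jaw": 0.4},
    {"tx": -21.8, "ty": -41.3, "tz": 0, "turn": 0, "jaw": 0.4},
  ],
)

```text
time_s: 0.93
position: [0.3274, 0.1667, 0.2131]
tool_rot: [[-1.0, -0.0, -0.001], [-0.0, 1.0, -0.001], [0.001, -0.001, -1.0]]
ft_force: [1.5, 1.7, -0.2]
grip_width: 0.0601
```

apply_moves(
  motion=[
    {"tx": -12, "ty": -23, "tz": 0, "turn": 0, "jaw": 0.4},
    {"tx": -12, "ty": -23, "tz": 0, "turn": 0, "jaw": 0.4},
    {"tx": -12, "ty": -23, "tz": 0, "turn": 0, "jaw": 0.4},
    {"tx": -12, "ty": -23, "tz": 0, "turn": 0, "jaw": 0.4},
    {"tx": -12, "ty": -23, "tz": 0, "turn": 0, "jaw": 0.4},
  ],
)

```text
time_s: 1.35
position: [0.4234, -0.0186, 0.2132]
tool_rot: [[-1.0, 0.0, -0.001], [0.0, 1.0, -0.001], [0.001, -0.001, -1.0]]
ft_force: [1.2, 0.5, -0.5]
grip_width: 0.0599
```

Remaining: (0.0247, −0.0434). Centre above the post, then verify with the wrist camera.

apply_moves(
  motion=[
    {"tx": -2.5, "ty": -4.3, "tz": 3, "turn": 0, "jaw": 0.4},
    {"tx": -2.5, "ty": -4.3, "tz": 3, "turn": 0, "jaw": 0.4},
    {"tx": -2.5, "ty": -4.3, "tz": 3, "turn": 0, "jaw": 0.4},
    {"tx": -2.5, "ty": -4.3, "tz": 3, "turn": 0, "jaw": 0.4},
  ],
)

```text
time_s: 1.68
position: [0.448, -0.0617, 0.1826]
tool_rot: [[-1.0, 0.002, -0.003], [0.002, 1.0, -0.0], [0.003, -0.0, -1.0]]
ft_force: [-0.6, 0.7, 1.2]
grip_width: 0.0598
```

```bash
python3 - <<'E'
from h import *
np.set_printoptions(precision=4,suppress=True)
s=telemetry.observe();print(s["time_s"],s["position"])
c=cam("wrist"); im,d=get_image("wrist"); cv2.imwrite("pics/w1.png",im[...,::-1])
P=cloud("wrist",d,c); P[d<=0]=np.nan
m=(im.min(-1)>90)&(abs(P[...,2]-.09)<.005)&(abs(P[...,0]-.448)<.04)&(abs(P[...,1]+.062)<.04)
print(m.sum(),P[m].mean(0),P[m].min(0),P[m].max(0))
E
```

```text
1.6833 [ 0.448  -0.0617  0.1826]
582 [ 0.4479 -0.062   0.09  ] [ 0.4365 -0.0739  0.0856] [ 0.4604 -0.0505  0.0919]
```

View pics/w1.png

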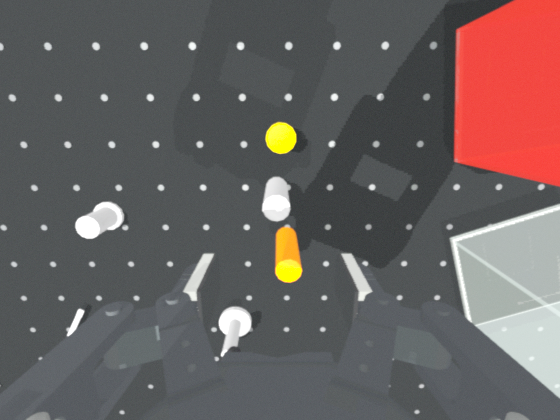

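Wrist view: grey post at (276,200) between yellow and orange, measured centre (0.448,−0.062), agreeing with the top view to under 1 mm. Descending to grip near the top.

apply_moves(
  motion=[
    {"tx": 0, "ty": 0, "tz": 3.5, "turn": 0, "jaw": 0.4},
    {"tx": 0, "ty": 0, "tz": 7, "turn": 0, "jaw": 0.4},
    {"tx": 0, "ty": 0, "tz": 9, "turn": 0, "jaw": 0.4},
    {"tx": 0, "ty": 0, "tz": 10.5, "turn": 0, "jaw": 0.4},
    {"tx": 0, "ty": 0, "tz": 10.5, "turn": 0, "jaw": 0.4},
  ],
)

```text
time_s: 2.15
position: [0.4462, -0.0593, 0.0769]
tool_rot: [[-1.0, -0.001, -0.005], [-0.001, 1.0, 0.001], [0.005, 0.001, -1.0]]
ft_force: [-0.1, 0.5, 0.3]
grip_width: 0.0598
```

apply_moves(
  motion=[
    {"tx": 0, "ty": 0, "tz": 0, "turn": 0, "jaw": -1},
    {"tx": 0, "ty": 0, "tz": 0, "turn": 0, "jaw": -1},
    {"tx": 0, "ty": 0, "tz": 0, "turn": 0, "jaw": -1},
    {"tx": 0, "ty": 0, "tz": 0, "turn": 0, "jaw": -1},
    {"tx": 0, "ty": 0, "tz": 0, "turn": 0, "jaw": -1},
  ],
  squeeze=60,
)

```text
time_s: 2.57
position: [0.4466, -0.0594, 0.0776]
tool_rot: [[-1.0, -0.001, -0.004], [-0.001, 1.0, 0.0], [0.004, 0.0, -1.0]]
ft_force: [-0.2, 0.3, 0.4]
grip_width: 0.0005
```

The jaws closed on nothing, so I'm looking again.

```bash
python3 - <<'E'
from h import *
ims=[]
for n in("top","side"):
    im,d=get_image(n); np.savez(f"{n}1.npz",im=im,d=d)
    ims.append(im[130:290,200:400] if n=="top" else im[190:350,180:380])
g=cv2.resize(np.hstack(ims),(800,320),interpolation=2); cv2.imwrite("pics/c2.png",g[...,::-1])
E
```

```text
(no output)
```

View pics/c2.png

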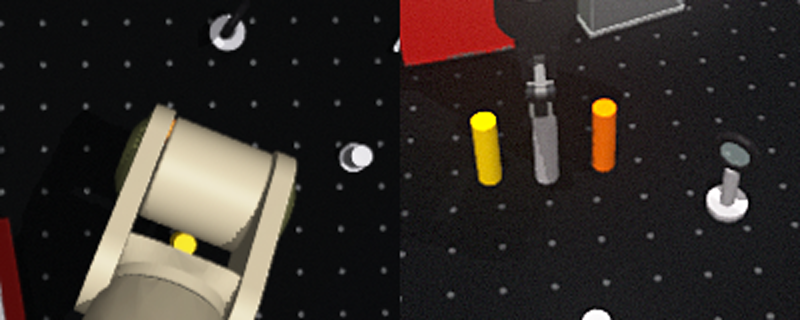

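```bash
python3 - <<'E'
from h import *
np.set_printoptions(precision=4,suppress=True)
print({k:v for k,v in telemetry.observe().items() if k in("time_s","position","grip_width","q")}, env.tip_extent)
S0=np.load("side0.npz");S1=np.load("side1.npz")
Q0=cloud("side",S0["d"]);Q=cloud("side",S1["d"])
for u in(252,):
  for v in range(205,286,5): print(v,Q0[v,u],S0["im"][v,u],"|",Q[v,u],S1["im"][v,u])
im,_=get_image("wrist"); 
g=np.hstack([cv2.resize(S1["im"][190:290,215:305],(378,420),interpolation=2),cv2.resize(im[:, 70:490],(420,420))]); cv2.imwrite("pics/c3.png",g[...,::-1])
E
```

```text
{'time_s': 2.6667, 'q': array([ -22.6592,   21.514 ,  101.286 ,   -0.0829,   57.4528, -112.6851]), 'position': array([ 0.4464, -0.0594,  0.0773]), 'grip_width': -6.702497231337736e-05} 0.017
205 [0.4574 0.1738 0.0006] [46 37 38] | [ 0.4523 -0.0941  0.239 ] [47 39 40]
210 [0.4564 0.1546 0.0009] [42 30 31] | [ 0.452  -0.0918  0.2252] [47 41 44]
215 [0.4555 0.135  0.0019] [43 35 33] | [ 0.4515 -0.0969  0.218 ] [49 38 39]
220 [0.4546 0.1156 0.0032] [42 34 33] | [ 0.4511 -0.095   0.2041] [47 41 42]
225 [0.4538 0.1002 0.0012] [31 30 29] | [ 0.4505 -0.1041  0.2005] [114 107 108]
230 [0.4529 0.0817 0.0024] [44 35 34] | [ 0.45   -0.1089  0.1927] [172 165 164]
235 [0.4521 0.0667 0.0007] [44 33 35] | [ 0.4495 -0.1175  0.1888] [169 167 164]
240 [0.4513 0.0483 0.0028] [69 71 68] | [ 0.4494 -0.0882  0.1455] [38 29 25]
245 [ 0.4494 -0.0518  0.0928] [215 207 209] | [ 0.4491 -0.074   0.1165] [34 33 32]
250 [ 0.4487 -0.0657  0.0929] [250 248 249] | [ 0.4487 -0.0645  0.0917] [126 118 117]
255 [ 0.4481 -0.0728  0.0859] [146 136 137] | [ 0.4481 -0.0726  0.0857] [128 120 124]
260 [ 0.4476 -0.0741  0.0722] [155 151 147] | [ 0.4476 -0.0743  0.0725] [126 120 120]
265 [ 0.4471 -0.0728  0.0552] [157 148 152] | [ 0.4471 -0.0746  0.0572] [123 116 116]
270 [ 0.4465 -0.0722  0.0385] [152 147 146] | [ 0.4465 -0.0743  0.041 ] [125 117 115]
275 [ 0.446  -0.074   0.0244] [161 153 157] | [ 0.446  -0.0717  0.0215] [139 138 137]
280 [ 0.4454 -0.0745  0.0083] [162 155 159] | [ 0.4454 -0.0739  0.0075] [167 161 160]
285 [ 0.4448 -0.0819  0.0007] [33 30 27] | [ 0.4448 -0.0827  0.0017] [25 19 17]
```

View pics/c3.png

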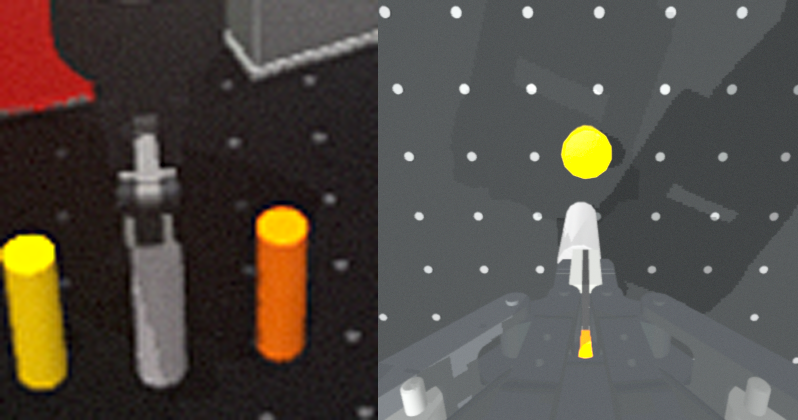

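```bash
python3 - <<'E'
from h import *
np.set_printoptions(precision=4,suppress=True)
c=cam("wrist"); p,R,t=c; print("cam",-R.T@t,R[2]); s=telemetry.observe(); print(s["position"])
im,d=get_image("wrist"); np.savez("w2.npz",im=im,d=d); P=cloud("wrist",d,c)
pos=np.array(s["position"]); Rt=np.array(s["tool_rot"])
for z in(-.05,0,.017):
    q=R@(pos+Rt@[0,0,z])+t; print("proj tool z",z,p["fx"]*q[0]/q[2]+p["cx"],p["fy"]*q[1]/q[2]+p["cy"])
for v in range(200,420,10): print(v,[ (P[v,u].round(3).tolist(),im[v,u].tolist()) for u in(255,270,276,290)] )
E
```

```text
cam [ 0.3719 -0.0589  0.2387] [ 0.2875  0.0006 -0.9578]
[ 0.4463 -0.0594  0.0771]
proj tool z -0.05 275.62963810779166 300.46162066694177
proj tool z 0 276.0647298459726 251.20151133497933
proj tool z 0.017 276.1634040046024 240.0298447281428
200 [([0.435, -0.077, 0.001], [76, 82, 82]), ([0.435, -0.065, 0.001], [78, 83, 85]), ([0.435, -0.06, 0.001], [81, 86, 87]), ([0.435, -0.048, 0.001], [81, 83, 84])]
210 [([0.444, -0.077, 0.001], [80, 83, 85]), ([0.437, -0.064, 0.024], [238, 236, 238]), ([0.437, -0.06, 0.025], [229, 227, 229]), ([0.444, -0.048, 0.001], [58, 60, 61])]
220 [([0.453, -0.078, 0.001], [61, 64, 65]), ([0.437, -0.064, 0.047], [233, 234, 235]), ([0.437, -0.06, 0.047], [225, 225, 225]), ([0.453, -0.048, 0.0], [86, 89, 93])]
230 [([0.462, -0.078, 0.001], [190, 191, 191]), ([0.437, -0.063, 0.067], [226, 225, 226]), ([0.437, -0.059, 0.067], [220, 220, 220]), ([0.462, -0.048, 0.0], [98, 98, 100])]
240 [([0.442, -0.072, 0.07], [214, 214, 215]), ([0.437, -0.063, 0.082], [216, 216, 216]), ([0.437, -0.059, 0.083], [220, 220, 219]), ([0.444, -0.051, 0.065], [186, 186, 188])]
250 [(
[... 2216 characters left out ...]
9, 105, 108])]
380 [([0.434, -0.064, 0.18], [95, 99, 102]), ([0.435, -0.061, 0.179], [95, 100, 105]), ([0.435, -0.059, 0.179], [95, 100, 106]), ([0.435, -0.056, 0.179], [94, 100, 106])]
390 [([0.436, -0.064, 0.181], [97, 102, 105]), ([0.436, -0.061, 0.181], [97, 100, 106]), ([0.436, -0.059, 0.182], [97, 100, 105]), ([0.435, -0.056, 0.182], [96, 100, 104])]
400 [([0.435, -0.064, 0.185], [96, 99, 106]), ([0.436, -0.061, 0.184], [96, 99, 107]), ([0.435, -0.059, 0.185], [96, 101, 106]), ([0.435, -0.056, 0.185], [96, 102, 105])]
410 [([0.435, -0.064, 0.187], [97, 100, 106]), ([0.435, -0.06, 0.188], [96, 101, 105]), ([0.436, -0.059, 0.186], [95, 98, 102]), ([0.436, -0.056, 0.187], [97, 100, 106])]
```

The fingertips closed just above the post's top: the wrist cloud puts the pad tips at z≈0.093, though telemetry implies 0.060. So the tips really are ~33 mm higher than the spec says. The post hasn't moved. Opening and re-measuring the tips.

apply_moves(
  motion=[
    {"tx": -0.1, "ty": -0.2, "tz": -0.3, "turn": 0, "jaw": 0.4},
    {"tx": -0.1, "ty": -0.2, "tz": -0.3, "turn": 0, "jaw": 0.4},
    {"tx": -0.1, "ty": -0.2, "tz": -0.3, "turn": 0, "jaw": 0.4},
    {"tx": -0.1, "ty": -0.2, "tz": -0.3, "turn": 0, "jaw": 0.4},
    {"tx": -0.1, "ty": -0.2, "tz": -0.3, "turn": 0, "jaw": 0.4},
  ],
)

```text
time_s: 3.18
position: [0.4473, -0.0614, 0.08]
tool_rot: [[-1.0, -0.001, -0.005], [-0.001, 1.0, 0.001], [0.005, 0.001, -1.0]]
ft_force: [-0.5, 0.4, -0.0]
grip_width: 0.0592
```

```bash
python3 - <<'E'
from h import *
np.set_printoptions(precision=4,suppress=True)
s=telemetry.observe(); print(s["position"],s["grip_width"],s["ft_force"])
c=cam("wrist"); im,d=get_image("wrist"); P=cloud("wrist",d,c)
for lo,hi in((-.115,-.077),(-.047,-.005)):
    m=(d>0)&(P[...,1]>lo)&(P[...,1]<hi)&(P[...,0]>.42)&(P[...,0]<.475)&(P[...,2]>.03)&(P[...,2]<.2)
    print(m.sum(),P[m].min(0),P[m].max(0),np.percentile(P[m][:,2],[1,3,10]))
m=(im.min(-1)>90)&(abs(P[...,2]-.09)<.005)&(abs(P[...,0]-.448)<.02)&(abs(P[...,1]+.062)<.02)
print("post",P[m].mean(0),P[m].min(0),P[m].max(0))
cv2.imwrite("pics/w3.png",im[100:400,100:460,::-1])
E
```

```text
[ 0.4473 -0.0614  0.08  ] 0.0592492220473131 [-0.5133  0.4334 -0.0352]
14188 [ 0.4261 -0.115   0.1034] [ 0.4598 -0.077   0.1996] [0.1106 0.1174 0.1355]
15959 [ 0.4258 -0.047   0.1026] [ 0.4605 -0.005   0.1999] [0.1111 0.1187 0.1389]
post [ 0.4474 -0.0621  0.0899] [ 0.4362 -0.0739  0.085 ] [ 0.4611 -0.05    0.0923]
```

View pics/w3.png

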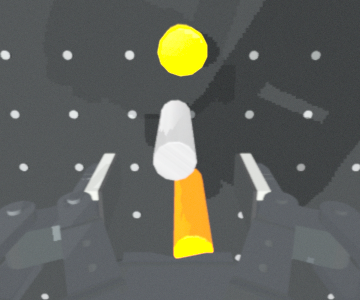

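Tips (jaws 60 mm open) are at z≈0.103 with TCP at 0.080, so they stand behind the reported TCP rather than ahead of it. Lowering 3.6 cm and gripping again; grip width will verify it.

apply_moves(
  motion=[
    {"tx": -0.05, "ty": -0.05, "tz": 1, "turn": 0, "jaw": 0.4},
    {"tx": -0.05, "ty": -0.05, "tz": 2, "turn": 0, "jaw": 0.4},
    {"tx": -0.05, "ty": -0.05, "tz": 3, "turn": 0, "jaw": 0.4},
    {"tx": -0.05, "ty": -0.05, "tz": 3.6, "turn": 0, "jaw": 0.4},
    {"tx": -0.05, "ty": -0.05, "tz": 3.6, "turn": 0, "jaw": 0.4},
  ],
)

```text
time_s: 3.65
position: [0.447, -0.0616, 0.043]
tool_rot: [[-1.0, -0.001, -0.007], [-0.001, 1.0, 0.002], [0.007, 0.002, -1.0]]
ft_force: [-0.4, -0.7, -0.1]
grip_width: 0.0601
```

apply_moves(
  motion=[
    {"tx": 0, "ty": 0, "tz": 0, "turn": 0, "jaw": -1},
    {"tx": 0, "ty": 0, "tz": 0, "turn": 0, "jaw": -1},
    {"tx": 0, "ty": 0, "tz": 0, "turn": 0, "jaw": -1},
    {"tx": 0, "ty": 0, "tz": 0, "turn": 0, "jaw": -1},
    {"tx": 0, "ty": 0, "tz": 0, "turn": 0, "jaw": -1},
  ],
  squeeze=60,
)

```text
time_s: 4.07
position: [0.4474, -0.0619, 0.0436]
tool_rot: [[-1.0, -0.001, -0.006], [-0.001, 1.0, 0.001], [0.006, 0.001, -1.0]]
ft_force: [-1.1, -0.9, 5.7]
grip_width: 0.023
```

Gripped (23 mm). Lifting straight up.

apply_moves(
  motion=[
    {"tx": 0, "ty": 0, "tz": -2, "turn": 0, "jaw": -1},
    {"tx": 0, "ty": 0, "tz": -6, "turn": 0, "jaw": -1},
    {"tx": 0, "ty": 0, "tz": -10, "turn": 0, "jaw": -1},
    {"tx": 0, "ty": 0, "tz": -14, "turn": 0, "jaw": -1},
    {"tx": 0, "ty": 0, "tz": -18, "turn": 0, "jaw": -1},
  ],
)

```text
time_s: 4.48
position: [0.4477, -0.0616, 0.2254]
tool_rot: [[-1.0, -0.001, -0.007], [-0.001, 1.0, 0.001], [0.007, 0.001, -1.0]]
ft_force: [1.0, -0.9, -3.1]
grip_width: 0.0232
```

apply_moves(
  motion=[
    {"tx": 0, "ty": 3, "tz": -2.5, "turn": 0, "jaw": -1},
    {"tx": -1.5, "ty": 6.5, "tz": -2.5, "turn": 0, "jaw": -1},
    {"tx": -3, "ty": 10, "tz": -2.5, "turn": 0, "jaw": -1},
    {"tx": -4.5, "ty": 13.5, "tz": -2.5, "turn": 0, "jaw": -1},
    {"tx": -6, "ty": 17, "tz": -2.5, "turn": 0, "jaw": -1},
  ],
)

```text
time_s: 4.9
position: [0.5075, 0.1103, 0.25]
tool_rot: [[-1.0, -0.001, -0.008], [-0.001, 1.0, 0.002], [0.008, 0.002, -1.0]]
ft_force: [0.8, -0.6, -2.1]
grip_width: 0.0232
```

apply_moves(
  motion=[
    {"tx": -1.3, "ty": 3.5, "tz": 0, "turn": 0, "jaw": -1},
    {"tx": -2.6, "ty": 7, "tz": 0, "turn": 0, "jaw": -1},
    {"tx": -3.9, "ty": 10.5, "tz": 0, "turn": 0, "jaw": -1},
    {"tx": -4.8, "ty": 13, "tz": 0, "turn": 0, "jaw": -1},
    {"tx": -4.8, "ty": 13, "tz": 0, "turn": 0, "jaw": -1},
  ],
)

```text
time_s: 5.32
position: [0.5555, 0.2447, 0.2481]
tool_rot: [[-1.0, -0.005, -0.01], [-0.005, 1.0, 0.003], [0.01, 0.003, -1.0]]
ft_force: [-0.3, 0.2, -2.2]
grip_width: 0.0234
```

```bash
python3 - <<'E'
from h import *
np.set_printoptions(precision=4,suppress=True)
s=telemetry.observe(); print(s["position"],s["grip_width"],s["ft_force"])
c=cam("wrist"); im,d=get_image("wrist"); P=cloud("wrist",d,c)
m=(d>0)&(abs(P[...,0]-.5555)<.03)&(abs(P[...,1]-.24)<.02)&(P[...,2]>.18)&(P[...,2]<.265)&(im.min(-1)>110)
p=P[m]; print(m.sum(),p.min(0),p.max(0))
for z in np.arange(.195,.27,.01):
    q=p[abs(p[:,2]-z)<.005]
    if len(q): print(z.round(3),len(q),q[:,0].min(),q[:,1].min(),q[:,1].max())
im2,d2=get_image("side")
cv2.imwrite("pics/w4.png",np.hstack([im[60:420,100:460],cv2.resize(im2[20:240,190:410],(360,360),interpolation=2)])[...,::-1])
E
```

```text
[0.5555 0.2447 0.2481] 0.023378945407748947 [-0.3109  0.1574 -2.2092]
29 [0.5512 0.2334 0.2267] [0.5534 0.2568 0.2627]
0.225 2 0.5517021229993774 0.2563818649718558 0.256550578102297
0.235 6 0.5511602297099201 0.2558967756864576 0.2565374776413838
0.245 8 0.5513240968748802 0.23340546279866806 0.25664430112385817
0.255 10 0.551648272117686 0.233550236199126 0.2567612942966166
0.265 3 0.5514260775612251 0.25625326971225576 0.2567026697088862
```

View pics/w4.png

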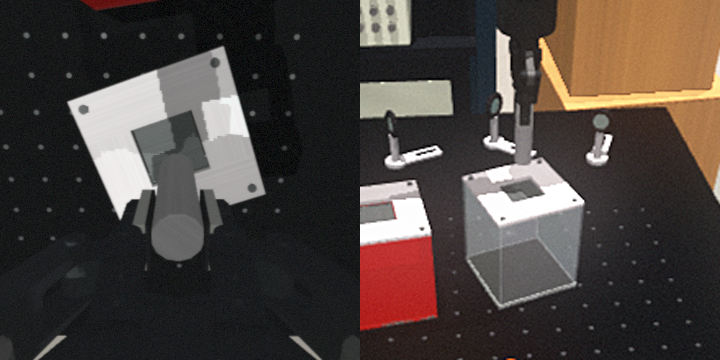

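Viewed: post held upright over the clear box's mouth, about 4.5 mm off in y. Centring and pushing down to a foot depth of ~48 mm, with tips ~12 mm above the lid.

apply_moves(
  motion=[
    {"tx": 0, "ty": -0.45, "tz": 0.5, "turn": 0, "jaw": -1},
    {"tx": 0, "ty": -0.45, "tz": 1, "turn": 0, "jaw": -1},
    {"tx": 0, "ty": -0.45, "tz": 2, "turn": 0, "jaw": -1},
    {"tx": 0, "ty": -0.45, "tz": 3, "turn": 0, "jaw": -1},
    {"tx": 0, "ty": -0.45, "tz": 3, "turn": 0, "jaw": -1},
  ],
)

```text
time_s: 5.83
position: [0.5536, 0.2358, 0.2159]
tool_rot: [[-1.0, -0.002, -0.015], [-0.002, 1.0, 0.0], [0.015, 0.0, -1.0]]
ft_force: [-0.0, -0.4, -2.8]
grip_width: 0.023
```

apply_moves(
  motion=[
    {"tx": 0, "ty": 0, "tz": 1, "turn": 0, "jaw": -1},
    {"tx": 0, "ty": 0, "tz": 2, "turn": 0, "jaw": -1},
    {"tx": 0, "ty": 0, "tz": 3, "turn": 0, "jaw": -1},
    {"tx": 0, "ty": 0, "tz": 4, "turn": 0, "jaw": -1},
    {"tx": 0, "ty": 0, "tz": 4, "turn": 0, "jaw": -1},
  ],
)

```text
time_s: 6.25
position: [0.5525, 0.2356, 0.1736]
tool_rot: [[-1.0, -0.002, -0.017], [-0.002, 1.0, -0.0], [0.017, -0.0, -1.0]]
ft_force: [1.0, 0.0, -3.3]
grip_width: 0.0229
```

apply_moves(
  motion=[
    {"tx": -0.3, "ty": 0.4, "tz": 0.6, "turn": 0, "jaw": -1},
    {"tx": -0.3, "ty": 0.4, "tz": 1.2, "turn": 0, "jaw": -1},
    {"tx": -0.3, "ty": 0.4, "tz": 1.7, "turn": 0, "jaw": -1},
    {"tx": -0.3, "ty": 0.4, "tz": 1.7, "turn": 0, "jaw": -1},
    {"tx": -0.3, "ty": 0.4, "tz": 1.7, "turn": 0, "jaw": -1},
  ],
)

```text
time_s: 6.67
position: [0.555, 0.2397, 0.1562]
tool_rot: [[-1.0, -0.002, -0.018], [-0.002, 1.0, -0.0], [0.018, -0.0, -1.0]]
ft_force: [0.3, 0.1, -2.6]
grip_width: 0.023
```

```bash
python3 - <<'E'
from h import *
np.set_printoptions(precision=4,suppress=True)
s=telemetry.observe(); print(s["time_s"],s["position"],s["grip_width"],s["ft_force"])
im2,d2=get_image("side"); im,d=get_image("wrist")
cv2.imwrite("pics/w5.png",np.hstack([im[60:420,100:460],cv2.resize(im2[60:220,240:400],(360,360),interpolation=2)])[...,::-1])
E
```

```text
6.6667 [0.555  0.2397 0.1562] 0.02295874357264852 [ 0.2568  0.0644 -2.6274]
```

View pics/w5.png

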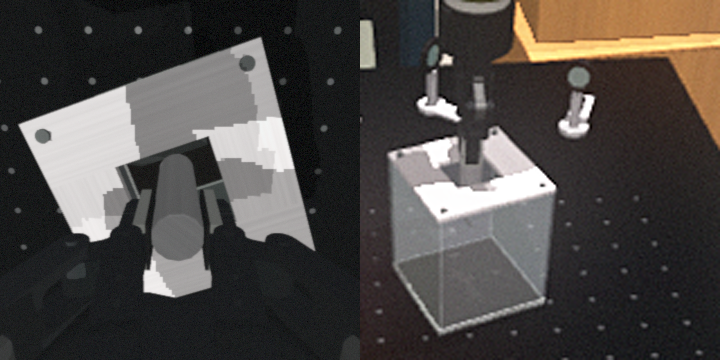

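Post is in the mouth and the flap is swung down. Releasing, then retreating upward.

apply_moves(
  motion=[
    {"tx": 0, "ty": 0, "tz": 0, "turn": 0, "jaw": -1},
    {"tx": 0, "ty": 0, "tz": 0, "turn": 0, "jaw": 0.2},
    {"tx": 0, "ty": 0, "tz": 0, "turn": 0, "jaw": 0.2},
    {"tx": 0, "ty": 0, "tz": 0, "turn": 0, "jaw": 0.2},
    {"tx": 0, "ty": 0, "tz": 0, "turn": 0, "jaw": 0.2},
  ],
)

```text
time_s: 7.18
position: [0.5553, 0.2397, 0.1572]
tool_rot: [[-1.0, -0.002, -0.016], [-0.002, 1.0, -0.0], [0.016, -0.0, -1.0]]
ft_force: [-0.2, -0.0, 0.4]
grip_width: 0.0513
```

apply_moves(
  motion=[
    {"tx": 0, "ty": 0, "tz": 0, "turn": 0, "jaw": 0.2},
    {"tx": 0, "ty": 0, "tz": -3, "turn": 0, "jaw": 0.2},
    {"tx": 0, "ty": 0, "tz": -7, "turn": 0, "jaw": 0.2},
    {"tx": 0, "ty": 0, "tz": -10, "turn": 0, "jaw": 0.2},
    {"tx": 0, "ty": 0, "tz": -10, "turn": 0, "jaw": 0.2},
  ],
)

```text
time_s: 7.6
position: [0.5588, 0.2401, 0.264]
tool_rot: [[-1.0, -0.002, -0.005], [-0.002, 1.0, 0.002], [0.005, 0.002, -1.0]]
ft_force: [0.4, 0.7, 0.7]
grip_width: 0.051
```

```bash
python3 - <<'E'
from h import *
np.set_printoptions(precision=4,suppress=True)
s=telemetry.observe(); print(s["time_s"],s["position"],s["grip_width"],s["ft_force"])
c=cam("wrist"); im,d=get_image("wrist"); im2,d2=get_image("side"); P=cloud("wrist",d,c)
m=(abs(P[...,0]-.5555)<.015)&(abs(P[...,1]-.24)<.015)&(d>0); print("flap z",m.sum(),np.percentile(P[m][:,2],[2,50,98]))
S0=np.load("side0.npz")["im"].astype(int)
print("lens diff side",abs(S0[250:305,325:365]-im2[250:305,325:365].astype(int)).mean(), "bg",abs(S0[300:350,420:460]-im2[300:350,420:460].astype(int)).mean())
cv2.imwrite("pics/w6.png",np.hstack([im[60:420,100:460],cv2.resize(im2[80:240,220:380],(360,360),interpolation=2)])[...,::-1])
E
```

```text
7.6 [0.5588 0.2401 0.264 ] 0.0509654686327482 [0.3857 0.7165 0.737 ]
flap z 7697 [0.1536 0.366  0.376 ]
lens diff side 3.993333333333333 bg 4.557833333333333
```

View pics/w6.png

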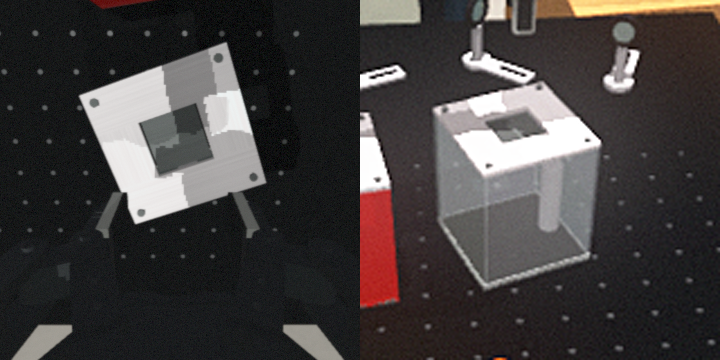

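The post is standing inside the box, visible through the wall, and the flap is shut. I'll let it settle, check numerically, then hand in.

apply_moves(
  motion=[
    {"tx": 0, "ty": 0, "tz": 0, "turn": 0, "jaw": 0.2},
    {"tx": 0, "ty": 0, "tz": 0, "turn": 0, "jaw": 0.2},
    {"tx": 0, "ty": 0, "tz": 0, "turn": 0, "jaw": 0.2},
    {"tx": 0, "ty": 0, "tz": 0, "turn": 0, "jaw": 0.2},
    {"tx": 0, "ty": 0, "tz": 0, "turn": 0, "jaw": 0.2},
  ],
)

```text
time_s: 8.12
position: [0.5571, 0.2397, 0.2576]
tool_rot: [[-1.0, -0.002, -0.015], [-0.002, 1.0, 0.0], [0.015, 0.0, -1.0]]
ft_force: [-1.0, 0.4, 0.4]
grip_width: 0.0515
```

```bash
python3 - <<'E'
from h import *
c=cam("wrist"); im,d=get_image("wrist"); P=cloud("wrist",d,c)
m=(d>0)&(abs(P[...,0]-.5555)<.02)&(abs(P[...,1]-.24)<.02)&(P[...,2]<.19)
print("flap z",m.sum(),np.percentile(P[m][:,2],[2,50,98]))
a,_=get_image("side"); telemetry.observe(); b,_=get_image("side"); r=np.s_[80:240,220:380]
print("still",abs(a[r].astype(int)-b[r]).mean())
close_job(); print("handed in",telemetry.observe()["time_s"])
E
```

```text
flap z 1782 [0.15301459 0.15430989 0.1556682 ]
still 3.458776041666667
the job is handed in; nothing more can be done
the job is handed in; nothing more can be done
```

The steel post is in the clear drop box with the flap shut above it. I handed the job in at about 8.3 s of the 38 s allowed; no verdict was reported.

I gripped the grey post standing between the orange and yellow look-alikes. Held upright, it went foot first about 48 mm below the lid's top, and I let it go there and backed off.

**Last checks**
- **Flap:** its surface reads z = 0.153–0.156 m, level; shut is 0.154 m.
- **Post:** the side view after release shows it standing inside the box. Two later side frames differ only by about image noise (3.5 grey levels).
- **Lens mount:** the side view there is unchanged from the start (difference 4.0 grey levels, against 4.6 for plain background).
- **Gripper:** it hangs clear above the lid with only about 1 N on the wrist.

**What disagreed or went unchecked**
- **Fingertips:** the first grasp closed on nothing just above the post. The wrist camera showed the tips about 16 mm behind the reported TCP, not 17 mm ahead as the text says. I corrected for that, and the second grip closed to 23 mm on the 25 mm post.
- **Flap angle:** I had no direct reading while the post was held in the mouth. The picture showed the flap swung down, but I could not confirm the 0.8 rad figure.

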